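# Tuck the copper verge flashing under the shingles and hold it down

## Robot

A 7-joint arm with a two-finger parallel gripper is mounted at the origin on the work surface. World frame = base frame: x ahead of the robot, y to its left, z up, the work surface at z = 0. Lengths are in m, angles in rad, forces in N, time in s.
With the tool pointing down it reaches from about 0.35 to 0.9 m from the base axis. Payload 8.1 kg.
Tool frame: the origin (TCP) lies at the very end of the fingers, on their centre line; the grasp point (between the pads) lies 19 mm behind it; z points along the fingers, y is the line along which they close (so a half turn about z gives the same grasp; the last joint's range is limited). The gripper opens to 92 mm and grips with 3 to 60 N. Pads are 19 mm wide; open, the fingers measure 130 mm over their backs; the gripper's body (75 mm by 190 mm) begins 47 mm behind the grasp point.
Start: joints at [-1.449, 0.434, 0.025, 1.573, -0.012, 1.134, -0.075], TCP at [0.139, 0.609, 0.227] pointing down, gripper open.
Joint ranges: [-2.62, 2.62], [-0.44, 2.09], [-1.27, 1.32], [0.08, 2.57], [-1.32, 4.46], [0.12, 2], [-2.74, 2.74]. Speed limits (rad/s): [2.22, 2.22, 3.01, 3.01, 3.14, 3.14, 3.14].

## Interface

Orientations are given as a rotation vector (axis times angle).
In Python, from cell import arm gives the robot as it stands.
- The arm moves only by the tool drive_tool, never from a script. Its argument "targets" is a list of rows, each a list of 7 numbers: the turn, a rotation vector about the world's x, y, z in units of 5 degrees (1.0 is 5 degrees), then the shift along the world's x, y, z in units of 40 mm (1.0 is 40 mm), then the opening, from 0 (shut) to 1 (fully open). In form: [[wx, wy, wz, dx, dy, dz, fingers], ...]. A call has 1 to 5 rows; each row is the pose to reach, as a shift and turn from the pose commanded when the call began; what a row does not reach only later rows make up. A row lasts 1/10 s, in which the tool goes at most 50 mm and 8.59 degrees, less where a joint would pass 70% of its speed; a pose out of reach is approached as far as the arm can. A call with a gripper value outside its range is refused whole. The fingers move at their own pace and stop on an object; "force" is the grip in N (left out, the last holds). Time passes only in rows, so rows that repeat a pose let the fingers close. It gives the time, the measured TCP pose, the force, the opening and the grip force at its end, in the units of the state.
- arm.observe(): the state, without advancing time (a new reading comes with each control period).
- arm.get_image(name): name is "side" or "top"; returns a dict with "pixels" (400x640x3 uint8, red, green, blue), "intrinsics" (3x3 intrinsics, pixels), "rvec" (rotation vector, rad) and "tvec" (3), from world to camera coordinates, as OpenCV has them. Camera axes: x right, y down, z forward; pixel columns grow to the right and rows downward; lengths in m; the calibration is good to about 2 mm. A picture is of the moment at which its call begins. There is no depth.
- arm.sign_off(): hands the job in; it is judged then, once.
The state is a dict: "clock": time; "joints": joint angles; "dq": joint speeds; "joint_efforts": joint torques, N m; "position": TCP position; "ee_rot": TCP orientation; "force": force on the tool from outside, world axes, zero at the start; "ft_torque": the same for the moment, N m; "width": opening from 0.0 (shut) to 1.0 (fully open); "gripper_force": force on a finger pad.
Only numpy, scipy, OpenCV 4.12 (cv2) and the standard library are available. Lean on these libraries where they do the work, as an engineer would, in place of code of your own. Each camera call takes 0.05 s, during which the arm holds its last target. There are 200 camera calls.

## Task

Pick up the copper flashing by its raised kerb and slide its flat flange sideways under the ends of all three dark shingles at the open side of the roof sample, fully home against the ends of the laths, with its ends level with the top and bottom edges of the plywood deck and without lifting the shingles. Finish while still holding on to it, pressing it firmly flat on the deck as if ready for nailing; leave the other things on the bench where they are.

Things in the scene. Friction and masses are not known exactly. Their poses are not given: they have to be found in the camera images.
- flashing: copper verge flashing, the long part lying on the bench: 300 mm long (x), 94 mm wide overall (y), 0.24 to 0.39 kg. Flat flange 3 mm thick, y from -47 to +33 mm; along its +y edge a solid raised kerb, y from +33 to +47 mm (14 mm wide), top 34 mm above the underside, full length. Origin: centre of the underside; z up, away from the flange on the kerb's side. It lies flat on the bench at the start, underside at table height, flange towards the roof sample
- flashing_kerb (a point): middle of the top of the flashing's kerb, at x 0, y +40, z +34 mm of the flashing
- flashing_edge_a (a point): on the underside of the flange's free edge, 145 mm from the middle: at x -145, y -47, z 0 mm of the flashing
- flashing_edge_b (a point): as edge_a near the other end: at x +145, y -47, z 0 mm of the flashing
- deck: plywood deck of the fixed roof sample, 300 mm (x, upslope) by 280 mm (y) by 15 mm, pitched 0.21 rad (12 degrees), rising away from the robot. Origin: centre of its top surface, 95 mm above the bench; x upslope, y along the eaves to the open side (left), z square to the deck, outward. The flashing when home: origin at x 0, y +93, z 0 of the deck, axes along the deck's
- deck_edge (a point): middle of the deck's open edge, on the top surface at x 0, y +140 mm of the deck (its axes are the deck's). The kerb's outer face comes flush with this edge
- shingle_ends (a point): on the deck's top at x 0, y +88 mm of the deck, below the line where the shingles end; from there to y +140 the deck is bare. Under the shingle ends, y +46 to +88, is an open slot: 9 mm high at its lowest places (the shingles' upslope ends), up to 19 mm at their downslope ends. Shingle tops are at most 25 mm above the deck
- lath_ends (a point): on the deck's top at x 0, y +46 mm of the deck, the line of the lath ends, where the flange stops. Four laths, each 25 mm wide, run along y and end there, at deck x -135 (16 mm high), -32, +52 and +138 mm (9 mm high)
- shingle_low (a joint): Lowest (free end at deck x -160 mm, nailed end at -20) of the three dark wooden shingles along the open side of the roof sample, nailed at its upslope end. Value: lift angle in rad, 0 lying down, growing as its downslope end lifts (1.4 mm per 0.01 rad). The nails hold it down lightly: about 1 to 1.5 N at the free end starts to lift it
- shingle_mid (a joint): Middle (deck x -75 to +65 mm) of the three dark wooden shingles along the open side of the roof sample, nailed at its upslope end. Value: lift angle in rad, 0 lying down, growing as its downslope end lifts (1.4 mm per 0.01 rad). The nails hold it down lightly: about 1 to 1.5 N at the free end starts to lift it
- shingle_top (a joint): Highest (deck x +10 to +150 mm) of the three dark wooden shingles along the open side of the roof sample, nailed at its upslope end. Value: lift angle in rad, 0 lying down, growing as its downslope end lifts (1.4 mm per 0.01 rad). The nails hold it down lightly: about 1 to 1.5 N at the free end starts to lift it
- brush: bystander: drafting brush, wooden handle, dark bristles, 340 mm long, 32 mm high, origin under its middle
- scale: bystander: white ridged scale ruler, 310 by 26 by 22 mm, origin under its middle
- set_square: bystander: green transparent 45-degree set square, 150 mm, 4 mm thick, origin under its middle
- glue: bystander: white glue bottle with red cap, 52 mm across, 150 mm high, origin under its middle
- spare_shingles: bystander: banded bundle of spare shingles, 146 by 94 by 36 mm, origin under its middle
- nail_tub: bystander: blue tub of copper nails, 76 mm across, 50 mm high, origin under its middle

How it is judged:
On the way:
1. the flange's edge is under the shingle ends along its whole length (y of flashing_edge_a in the frame of deck between 0.035 and 0.073 m and z of each of flashing_edge_a, flashing_edge_b in the frame of deck below 0.014 m and y of flashing_edge_b in the frame of deck between 0.035 and 0.073 m), for 0.1 s.
At the end, for the whole second after the job is handed in: Flange edge within 10 mm of the lath ends and 3 mm of the deck at both ends; flashing level with the deck ends within 15 mm, flat within 0.03 rad, still; shingles down within 0.02 rad; fingers on the flashing, which bears on the deck with over 7 N (its weight is 2.3 to 3.8 N) (y of flashing_edge_a in the frame of deck between 0.038 and 0.056 m and z of each of flashing_edge_a, flashing_edge_b in the frame of deck below 0.003 m and y of flashing_edge_b in the frame of deck between 0.038 and 0.056 m and x of flashing in the frame of deck between -0.015 and 0.015 m and angle between the z axis of flashing and the z axis of deck, either way round below 0.03 rad and contact force between flashing and deck above 7 N and contact force between the fingers and flashing above 2 N and linear speed of flashing below 0.02 m/s and value of joint each of shingle_low, shingle_mid, shingle_top below 0.02 rad); the arm keeps its last pose, push and grip.
It fails at once if a shingle is lifted (more than 0.035 rad, 5 mm at its free end) (value of joint any of shingle_low, shingle_mid, shingle_top above 0.035 rad).
It fails at once if another thing on the bench is moved more than 30 mm (distance of any of brush, scale, set_square, glue, spare_shingles, nail_tub from where it was at the start of the episode above 0.03 m).
It also fails if it takes over 40 s, if anything falls off the work surface, if the arm or the gripper's body presses on something with over 40 N, if the wrist force passes 120 N, or if a joint passes its speed limit or range.

## Working session

There is one attempt and no reset: what is moved stays moved. The work goes in short steps, Python scripts to look and compute and a tool call to move; the robot and the scene stay as the last step left them, time stands still between calls to the robot, and variables do not carry over. Pictures are saved under pics/ and viewed, at most 10 in all, crops included, and the job is handed in when it is done.

Besides the shell and the picture viewer there is one more tool, called after ">>>" by a JSON object that holds its "api" and its "payload", one argument or row to a line. drive_tool: Moves the arm, as the interface text tells. Its arguments: {"type":"object","properties":{"targets":{"type":"array"},"force":{"type":"number"}},"required":["targets"]}

```bash
mkdir -p pics; cat > h.py <<'E'
import numpy as np, cv2
from cell import arm
from scipy.spatial.transform import Rotation as R
def save(n,f):
    im=arm.get_image(n); cv2.imwrite('pics/'+f,im["pixels"][:,:,::-1]); np.savez('pics/'+f+'.npz',**{k:np.array(v) for k,v in im.items()}); return im
def load(f): return dict(np.load('pics/'+f+'.npz'))
def cam(im):
    Rm=cv2.Rodrigues(np.array(im["rvec"],float))[0]; t=np.array(im["tvec"],float).ravel(); return np.array(im["intrinsics"]),Rm,t
def ray(im,u,v):
    K,Rm,t=cam(im); return -Rm.T@t, Rm.T@np.linalg.inv(K)@np.array([u,v,1.])
def onz(im,u,v,z):
    o,d=ray(im,u,v); return o+d*(z-o[2])/d[2]
def proj(im,P):
    K,Rm,t=cam(im); return cv2.projectPoints(np.array(P,float).reshape(-1,1,3),np.array(im["rvec"],float),t,K,None)[0].reshape(-1,2)
E
python3 - <<'E'
from h import *
a=save("side","s0.png");b=save("top","t0.png")
for i in(a,b): K,Rm,t=cam(i); print(-Rm.T@t,K[0,0],Rm[2])
print(arm.observe())
E
```

```text
[-0.09668534 -0.7464089   1.03903707] 488.7958916664943 [ 0.48026561  0.48955265 -0.72779334]
[ 0.34318584 -0.09931231  1.25671764] 432.10354521152937 [ 0.16345786  0.00834014 -0.98651506]
{'clock': 0.1, 'joints': array([-1.44861049,  0.43511764,  0.02495849,  1.57400855, -0.0116354 ,
        1.13402084, -0.07508618]), 'dq': array([ 0.00089649, -0.00113212, -0.00022561, -0.00077494, -0.00031442,
        0.00193726,  0.00027609]), 'joint_efforts': array([ 3.16194179e-03, -6.69128609e+01,  9.88012366e-01, -3.15147650e+01,
       -6.05361722e-02,  3.74680466e-02,  6.41088445e-05]), 'position': array([0.13923869, 0.60881142, 0.22604449]), 'ee_rot': array([-3.52430835e-01, -3.12169145e+00,  2.21131641e-03]), 'force': array([ 0.14421289,  0.04530927, -0.17076802]), 'ft_torque': array([0.01103794, 0.0049945 , 0.00562947]), 'gripper_force': 0.0, 'width': 0.9999538175805032}
```

View pics/s0.png

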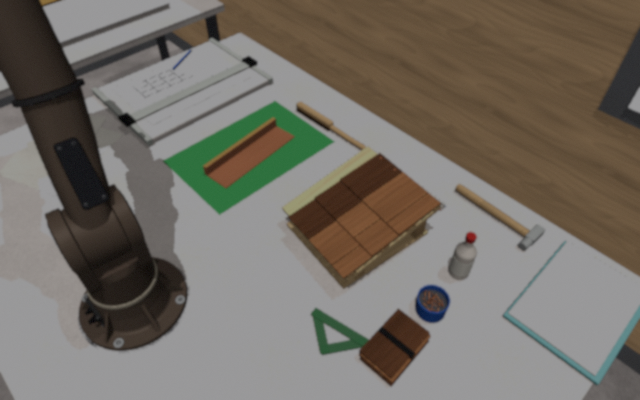

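View pics/t0.png

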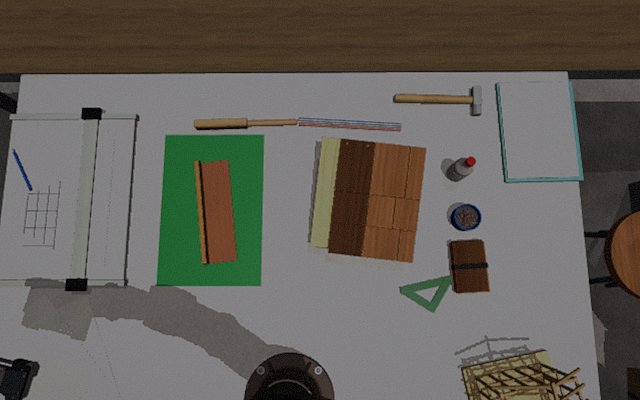

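The side view shows the flashing on the green mat, kerb from (206,170) to (277,125), with the roof's pale bare strip from (287,210) to (375,150). In the top view the kerb runs (198,161)-(206,264), the flange reaches x≈237, and the bare deck strip runs (318,140)-(325,247). Next I'll measure with colour masks.

```bash
python3 - <<'E'
from h import *
b=load("t0.png");a=load("s0.png")
print(proj(b,[[0.139,0.609,0.227],[0,0,0]]).round(),proj(a,[[0.139,0.609,0.227],[0,0,0]]).round())
def crop(im,x0,y0,w,h,s):
    c=im["pixels"][y0:y0+h,x0:x0+w,::-1]; return cv2.resize(c,None,fx=s,fy=s,interpolation=cv2.INTER_CUBIC)
c=crop(b,180,125,155,145,3.8); cv2.imwrite('pics/c1.png',np.clip(c*1.3,0,255).astype(np.uint8))
c=crop(a,195,110,200,150,3.9); cv2.imwrite('pics/c2.png',np.clip(c*1.5,0,255).astype(np.uint8))
for n,im in(('top',b),('side',a)):
    p=im["pixels"]; hsv=cv2.cvtColor(p,cv2.COLOR_RGB2HSV)
    m=((hsv[...,0]<22)&(hsv[...,1]>90)).astype(np.uint8)
    box=(150,130,265,285) if n=='top' else (165,103,330,205)
    mm=np.zeros_like(m); mm[box[1]:box[3],box[0]:box[2]]=m[box[1]:box[3],box[0]:box[2]]
    if n=='side':
        mat=np.zeros_like(m); cv2.fillPoly(mat,[np.array([[166,160],[275,103],[332,138],[220,205]])],1); mm*=mat
    cs=max(cv2.findContours(mm,0,2)[0],key=cv2.contourArea)
    print(n,cv2.contourArea(cs),cv2.approxPolyDP(cs,2.5,True).reshape(-1,2).tolist(),cv2.minAreaRect(cs))
E
```

```text
[[ 15. 362.]
 [289. 398.]] [[ 48.  89.]
 [134. 301.]]
top 3356.5 [[227, 160], [194, 162], [202, 263], [236, 259]] ((215.10586547851562, 210.87646484375), (102.54322052001953, 35.20369338989258), 85.60128784179688)
side 2360.0 [[292, 136], [278, 128], [272, 119], [205, 165], [205, 171], [227, 186]] ((248.10739135742188, 153.22482299804688), (30.147733688354492, 91.67205810546875), 55.00798034667969)
```

View pics/c1.png

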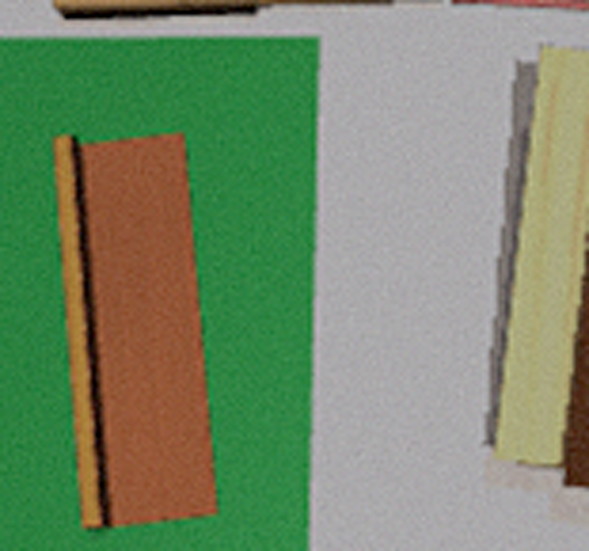

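View pics/c2.png

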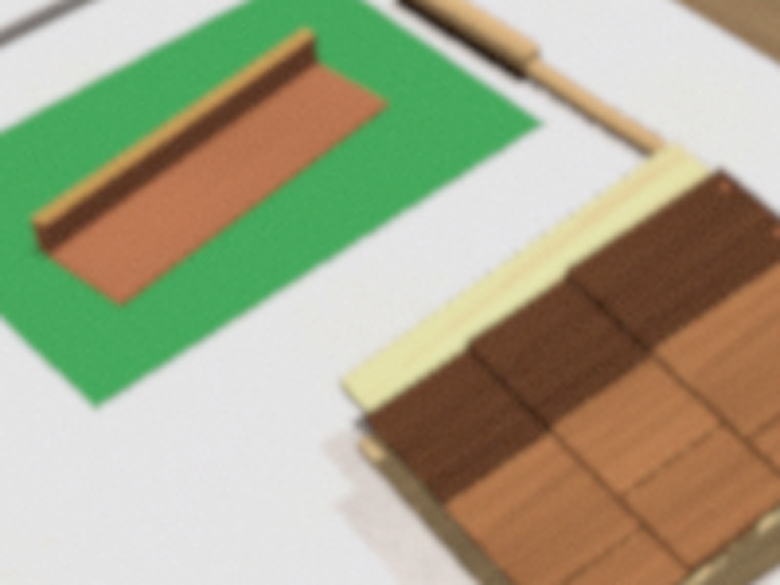

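Top crop: kerb top runs (54..72,137) to (83..103,527), flange edge (184,133)-(217,513), deck open edge (540,46)-(495,458). Side crop: deck open-edge corners (665,145) and (343,384), kerb outer top corners (303,28) and (33,215). Brush head lies just beyond the mat. Next: ray-cast these.

```bash
python3 - <<'E'
from h import *
b=load("t0.png");a=load("s0.png")
T=lambda u,v,z:onz(b,180+u/3.8-.4,125+v/3.8-.4,z)
S=lambda u,v,z:onz(a,195+u/3.9-.4,110+v/3.9-.4,z)
for n,f,L in(('top',T,[(54,137,.034),(83,528,.034),(72,137,.034),(103,526,.034),(184,133,.003),(217,513,.003),(540,46,.126),(495,458,.064)]),('side',S,[(303,28,.034),(33,215,.034),(387,103,.003),(122,304,.003),(665,145,.126),(343,384,.064)])):
    for l in L: print(n,l,f(*l).round(4))
k=[T(63,137,.034),T(93,527,.034)];e=[T(184,133,.003),T(217,513,.003)];d=[T(540,46,.126),T(495,458,.064)]
for n,p in(('kerb',k),('edge',e),('deck',d)):
    v=p[0]-p[1];print(n,(p[0]+p[1])/2,np.linalg.norm(v),np.arctan2(v[1],v[0]))
print(R.from_rotvec(arm.observe()["ee_rot"]).as_matrix())
E
```

```text
top (54, 137, 0.034) [0.6628 0.2826 0.034 ]
top (83, 528, 0.034) [0.3655 0.247  0.034 ]
top (72, 137, 0.034) [0.6627 0.2688 0.034 ]
top (103, 526, 0.034) [0.3669 0.2323 0.034 ]
top (184, 133, 0.003) [0.6738 0.1898 0.003 ]
top (217, 513, 0.003) [0.3772 0.1545 0.003 ]
top (540, 46, 0.126) [ 0.7047 -0.0915  0.126 ]
top (495, 458, 0.064) [ 0.4148 -0.0582  0.064 ]
side (303, 28, 0.034) [0.665  0.2824 0.034 ]
side (33, 215, 0.034) [0.3718 0.2474 0.034 ]
side (387, 103, 0.003) [0.6759 0.1898 0.003 ]
side (122, 304, 0.003) [0.3801 0.1525 0.003 ]
side (665, 145, 0.126) [ 0.699  -0.0922  0.126 ]
side (343, 384, 0.064) [ 0.4165 -0.0636  0.064 ]
kerb [0.51445965 0.25766999 0.034     ] 0.29874277711578356 0.12101029785353677
edge [0.52549599 0.17215115 0.003     ] 0.29871546772877283 0.11852232988985954
deck [ 0.55975643 -0.07485836  0.095     ] 0.2983171238703844 -0.11431151732080193
[[-9.74829189e-01  2.22952911e-01 -2.26648737e-04]
 [ 2.22953009e-01  9.74828201e-01 -1.39115370e-03]
 [-8.92181872e-05 -1.40666925e-03 -9.99999007e-01]]
```

>>> {"api": "drive_tool", "payload": {
  "targets": [
    [0.8,0,0.8,1.2,0,0,1]
  ]
}}

```text
clock: 0.2
position: [0.178, 0.6122, 0.2257]
ee_rot: [-0.222, -3.118, -0.108]
force: [-0.7, 2.1, -0.3]
width: 0.998
gripper_force: 0.0
```

```bash
cat >> h.py <<'E'
def to(pos,yaw,pitch=0.,roll=0.,p0=None):
    # flashing/deck axes: Rz(yaw)*Ry(-pitch)*Rx(roll); tool y = flashing y, tool z = -flashing z
    F=R.from_euler('ZYX',[yaw,-pitch,roll]); D=F*R.from_matrix(np.diag([-1.,1,-1]))
    s=arm.observe(); C=R.from_rotvec(s["ee_rot"])
    w=(D*C.inv()).as_rotvec()/np.radians(5); d=(np.array(pos)-s["position"])/.04
    print('cmd',w.round(2),d.round(2),'| pos',s["position"].round(4),'F',s["force"].round(1),'T',s["ft_torque"].round(2),'w',round(s["width"],3),s["gripper_force"], 'clk',s["clock"])
E
python3 -c "
from h import *
to([.516,.2575,.12],.119)"
```

```text
cmd [-0.79 -0.21  2.99] [ 8.45 -8.87 -2.64] | pos [0.178  0.6122 0.2257] F [-0.7  2.1 -0.3] T [ 0.09 -0.01  0.  ] w 0.998 0.0 clk 0.2
```

>>> {"api": "drive_tool", "payload": {
  "targets": [
    [-0.8,-0.2,3,8.4,-8.85,-2.6,1],
    [-0.8,-0.2,3,8.4,-8.85,-2.6,1],
    [-0.8,-0.2,3,8.4,-8.85,-2.6,1],
    [-0.8,-0.2,3,8.4,-8.85,-2.6,1],
    [-0.8,-0.2,3,8.4,-8.85,-2.6,1]
  ]
}}

```text
clock: 0.7
position: [0.3567, 0.4302, 0.174]
ee_rot: [-0.168, 3.131, -0.001]
force: [0.7, 0.9, -0.8]
width: 1.0
gripper_force: 0.0
```

```bash
python3 -c "
from h import *
to([.516,.2575,.12],.119)"
```

```text
cmd [0.   0.07 0.14] [ 3.98 -4.32 -1.35] | pos [0.3567 0.4302 0.174 ] F [ 0.7  0.9 -0.8] T [ 0.07 -0.06 -0.02] w 1.0 0.0 clk 0.7
```

>>> {"api": "drive_tool", "payload": {
  "targets": [
    [0,0,0,3.9,-4.2,-1.3,1],
    [0,0,0,3.9,-4.2,-1.3,1],
    [0,0,0,3.9,-4.2,-1.3,1],
    [0,0,0,3.9,-4.2,-1.3,1],
    [0,0,0,3.9,-4.2,-1.3,1]
  ]
}}

```text
clock: 1.2
position: [0.5135, 0.2602, 0.1217]
ee_rot: [-0.163, 3.132, -0.003]
force: [-0.4, -0.2, 0.2]
width: 0.999
gripper_force: 0.0
```

```bash
python3 -c "
from h import *
to([.516,.2575,.008],.119)"
```

```text
cmd [0.02 0.07 0.17] [ 0.06 -0.07 -2.84] | pos [0.5135 0.2602 0.1217] F [-0.4 -0.2  0.2] T [ 0.05 -0.03  0.01] w 0.999 0.0 clk 1.2
```

>>> {"api": "drive_tool", "payload": {
  "targets": [
    [0,0.05,0.15,0.06,-0.08,-1.2,1],
    [0,0.05,0.15,0.06,-0.08,-2.2,1],
    [0,0.05,0.15,0.06,-0.08,-2.8,1],
    [0,0.05,0.15,0.06,-0.08,-2.8,1],
    [0,0.05,0.15,0.06,-0.08,-2.8,0.3]
  ],
  "force": 20
}}

```text
clock: 1.7
position: [0.514, 0.2607, 0.0108]
ee_rot: [-0.189, 3.135, -0.001]
force: [-0.3, 0.0, 0.6]
width: 0.951
gripper_force: 0.0
```

>>> {"api": "drive_tool", "payload": {
  "targets": [
    [0,0,0,0,0,0,0.1],
    [0,0,0,0,0,0,0.1],
    [0,0,0,0,0,0,0.1],
    [0,0,0,0,0,0,0.1],
    [0,0,0,0,0,0,0.1]
  ],
  "force": 50
}}

```text
clock: 2.2
position: [0.5142, 0.2609, 0.0111]
ee_rot: [-0.189, 3.134, 0.001]
force: [0.3, -0.2, -0.6]
width: 0.529
gripper_force: 0.0
```

```bash
python3 -c "
from h import *
to([.516,.2575,.12],.119)"
```

```text
cmd [-0.01  0.02 -0.01] [ 0.04 -0.08  2.72] | pos [0.5142 0.2609 0.0111] F [ 0.3 -0.2 -0.6] T [ 0.01  0.01 -0.01] w 0.529 0.0 clk 2.2
```

>>> {"api": "drive_tool", "payload": {
  "targets": [
    [0,0,0,0,0,0,0.05],
    [0,0,0,0,0,0,0.05],
    [0,0,0,0,0,0,0.05],
    [0,0,0,0,0,0,0.05],
    [0,0,0,0,0,0,0.05]
  ],
  "force": 55
}}

```text
clock: 2.7
position: [0.5141, 0.2604, 0.0106]
ee_rot: [-0.188, 3.135, -0.001]
force: [0.1, -1.2, 0.2]
width: 0.151
gripper_force: 55.0
```

>>> {"api": "drive_tool", "payload": {
  "targets": [
    [0,0,0,0,0,0,0.05],
    [0,0,0,0,0,0,0.05]
  ]
}}

```text
clock: 2.9
position: [0.5141, 0.2604, 0.0106]
ee_rot: [-0.188, 3.135, -0.001]
force: [-0.2, -2.3, -0.5]
width: 0.146
gripper_force: 55.0
```

```bash
python3 -c "
from h import *
to([.516,.2575,.12],.119)"
```

```text
cmd [ 0.    0.02 -0.01] [ 0.05 -0.07  2.74] | pos [0.5141 0.2604 0.0106] F [-0.2 -2.3 -0.5] T [-0.33 -0.03 -0.01] w 0.146 54.999951124191284 clk 2.9
```

>>> {"api": "drive_tool", "payload": {
  "targets": [
    [0,0,0,0,0,0.5,0.05],
    [0,0,0,0,0,1.5,0.05],
    [0,0,0,0,0,2.5,0.05],
    [0,0,0,0,0,3.5,0.05],
    [0,0,0,0,0,4.3,0.05]
  ]
}}

```text
clock: 3.4
position: [0.5139, 0.261, 0.1846]
ee_rot: [-0.189, 3.134, 0.001]
force: [0.9, 0.6, -3.1]
width: 0.145
gripper_force: 55.0
```

```bash
cat >> h.py <<'E'
DE=np.array([.5585,-.0765,.095]); YAW=-.108; PIT=.21
def FR(yaw=None): return R.from_euler('ZYX',[YAW if yaw is None else yaw,-PIT,0.])
# TCP in flashing frame (grasp)
G=np.array([-.002,.040,.0106])
def home(dx=0,dy=0,dz=0,roll=0.):  # offset of flashing origin from home, deck axes
    p=DE+FR().apply(np.array([dx,-.047+dy,dz])+G)
    to(p,YAW,PIT,roll); s=arm.observe()
    q=FR().inv().apply(s["position"]-DE)-G+[0,.047,0]
    print('tcp off home (deck axes, mm)',(q*1000).round(1),'F deck',FR().inv().apply(s["force"]).round(1))
E
python3 -c "
from h import *
home(0,.075,.05)"
```

```text
cmd [ 0.01 -2.39 -2.61] [ 0.93 -6.71 -0.77] | pos [0.5139 0.261  0.1846] F [ 0.9  0.6 -3.1] T [ 0.14 -0.05 -0.05] w 0.145 54.99844014644623 clk 3.4
tcp off home (deck axes, mm) [-58.2 337.7  93.9] F deck [ 0.1  0.7 -3.2]
```

>>> {"api": "drive_tool", "payload": {
  "targets": [
    [0,-0.8,-0.85,0.25,-1.1,0,0.05],
    [0,-1.6,-1.75,0.5,-2.2,0,0.05],
    [0,-2.4,-2.6,0.7,-3.3,0,0.05],
    [0,-2.4,-2.6,0.9,-4.4,0,0.05],
    [0,-2.4,-2.6,0.93,-5.5,0,0.05]
  ]
}}

```text
clock: 3.9
position: [0.5507, 0.0398, 0.1824]
ee_rot: [0.156, 2.927, -0.018]
force: [1.3, -0.2, -2.9]
width: 0.148
gripper_force: 55.0
```

```bash
python3 -c "
from h import *
home(0,.065,.04)"
```

```text
cmd [ 0.02  0.   -0.02] [ 0.04 -1.43 -0.96] | pos [0.5507 0.0398 0.1824] F [ 1.3 -0.2 -2.9] T [ 0.07  0.35 -0.  ] w 0.148 55.00031769275665 clk 3.9
tcp off home (deck axes, mm) [  0.4 121.8  79.1] F deck [ 0.6 -0.1 -3.1]
```

>>> {"api": "drive_tool", "payload": {
  "targets": [
    [0,0,0,0.02,-0.7,-0.4,0.05],
    [0,0,0,0.04,-1.4,-0.9,0.05],
    [0,0,0,0.04,-1.4,-0.9,0.05],
    [0,0,0,0.04,-1.4,-0.9,0.05]
  ]
}}

```text
clock: 4.3
position: [0.5519, -0.0158, 0.1458]
ee_rot: [0.16, 2.929, -0.019]
force: [0.4, 0.3, -3.3]
width: 0.149
gripper_force: 55.0
```

```bash
python3 -c "
from h import *
home(0,.055,.01)
a=save('side','s1.png');b=save('top','t1.png')
c=[cv2.resize(p[:,:,::-1],None,fx=2.5,fy=2.5,interpolation=cv2.INTER_CUBIC) for p in (b['pixels'][120:270,270:430],a['pixels'][110:260,260:420])]
cv2.imwrite('pics/c3.png',np.clip(np.hstack(c)*1.4,0,255).astype(np.uint8))
"
```

```text
cmd [ 0.02 -0.02  0.02] [ 0.14 -0.31 -0.78] | pos [ 0.5519 -0.0158  0.1458] F [ 0.4  0.3 -3.3] T [0.15 0.42 0.05] w 0.149 54.99859571456909 clk 4.3
tcp off home (deck axes, mm) [-0.2 66.6 41.8] F deck [-0.4  0.3 -3.3]
```

View pics/c3.png

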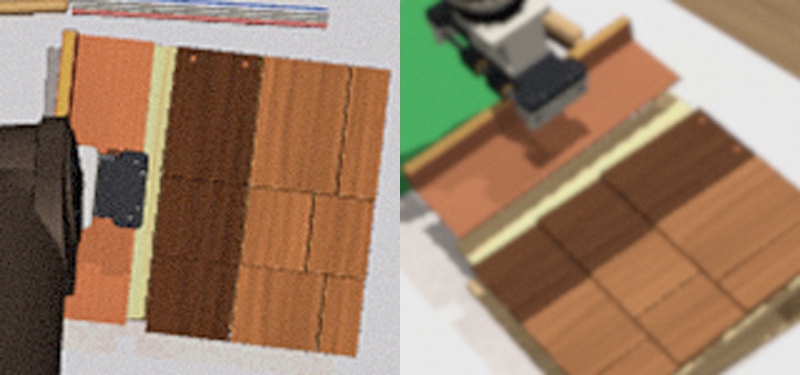

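The left (top) half has the flange edge from (153,40) to (126,323), parallel to the shingle line (177,47)-(147,332). The right (side) half has edge corners at (680,76) and (463,237), still clear above the deck. Next I'll triangulate those corners into deck axes.

```bash
python3 - <<'E'
from h import *
b=load("t1.png");a=load("s1.png")
def tri(pt,ps):
    K1,R1,t1=cam(b);K2,R2,t2=cam(a)
    X=cv2.triangulatePoints(K1@np.c_[R1,t1],K2@np.c_[R2,t2],np.array(pt,float).reshape(2,1),np.array(ps,float).reshape(2,1));return (X[:3]/X[3]).ravel()
T=lambda u,v:(270+u/2.5-.3,120+v/2.5-.3); S=lambda u,v:(260+(u-400)/2.5-.3,110+v/2.5-.3)
f=lambda X:(FR().inv().apply(X-DE)*1000+[0,140,0]).round(1)
for n,p,s in(('edge b',(153,40),(680,76)),('edge a',(126,323),(463,237)),('shingle top corner',(177,47),(700,110)),('shingle low corner',(147,332),(472,262)),('kerb top b',(64,30),(627,19))):
    X=tri(T(*p),S(*s));print(n,X.round(4),'deck mm',f(X))
s=arm.observe();print(f(s["position"]))
E
```

```text
edge b [ 0.6943 -0.1162  0.1686] deck mm [151.5 115.1  42.9]
edge a [ 0.4041 -0.0882  0.1077] deck mm [-146.3  111.7   44.2]
shingle top corner [ 0.6989 -0.1436  0.1338] deck mm [151.7  88.4   7.3]
shingle low corner [ 0.3955 -0.1107  0.0948] deck mm [-155.    88.4   32.8]
kerb top b [ 0.7005 -0.0261  0.1904] deck mm [152.6 205.5  65. ]
[ -1.2 201.4  53.2]
```

>>> {"api": "drive_tool", "payload": {
  "targets": [
    [0,0,0,0.05,-0.15,-0.4,0.05],
    [0,0,0,0.12,-0.3,-0.75,0.05],
    [0,0,0,0.12,-0.3,-0.75,0.05],
    [0,0,0,0.12,-0.3,-0.75,0.05]
  ]
}}

```text
clock: 4.8
position: [0.5578, -0.0262, 0.117]
ee_rot: [0.156, 2.927, -0.018]
force: [0.1, -0.5, -3.6]
width: 0.145
gripper_force: 55.0
```

```bash
python3 -c "
from h import *
home(0,.055,.0)"
```

```text
cmd [ 0.01  0.   -0.02] [ 0.04 -0.05 -0.3 ] | pos [ 0.5578 -0.0262  0.117 ] F [ 0.1 -0.5 -3.6] T [0.12 0.39 0.05] w 0.145 54.998509883880615 clk 4.8
tcp off home (deck axes, mm) [ 0.6 57.  12.2] F deck [-0.6 -0.5 -3.5]
```

>>> {"api": "drive_tool", "payload": {
  "targets": [
    [0,0,0,0.03,-0.05,-0.15,0.05],
    [0,0,0,0.04,-0.05,-0.2,0.05],
    [0,0,0,0.04,-0.05,-0.2,0.05]
  ]
}}

```text
clock: 5.1
position: [0.5592, -0.029, 0.1086]
ee_rot: [0.157, 2.927, -0.019]
force: [0.7, -0.7, -3.7]
width: 0.154
gripper_force: 55.0
```

```bash
python3 -c "
from h import *
home(0,.055,.0)"
```

```text
cmd [ 0.02  0.   -0.01] [ 0.01  0.02 -0.09] | pos [ 0.5592 -0.029   0.1086] F [ 0.7 -0.7 -3.7] T [0.14 0.45 0.02] w 0.154 54.998411536216736 clk 5.1
tcp off home (deck axes, mm) [ 0.5 54.3  3.6] F deck [-0.  -0.6 -3.8]
```

>>> {"api": "drive_tool", "payload": {
  "targets": [
    [0,0,0,0.0,0,-0.05,0.05],
    [0,0,0,0.01,0,-0.05,0.05],
    [0,0,0,0.01,0,-0.05,0.05]
  ]
}}

```text
clock: 5.4
position: [0.5597, -0.0292, 0.1067]
ee_rot: [0.158, 2.927, -0.019]
force: [-0.1, 0.3, -4.0]
width: 0.147
gripper_force: 55.0
```

```bash
python3 -c "
from h import *
home(0,.055,.0)"
```

```text
cmd [ 0.02  0.01 -0.  ] [-0.01  0.02 -0.04] | pos [ 0.5597 -0.0292  0.1067] F [-0.1  0.3 -4. ] T [0.09 0.41 0.05] w 0.147 54.99858856201172 clk 5.4
tcp off home (deck axes, mm) [ 0.7 54.2  1.6] F deck [-1.   0.3 -3.9]
```

>>> {"api": "drive_tool", "payload": {
  "targets": [
    [0,0,0,0.0,0,-0.03,0.05],
    [0,0,0,0,0,-0.03,0.05]
  ]
}}

```text
clock: 5.6
position: [0.5596, -0.0293, 0.1053]
ee_rot: [0.158, 2.927, -0.019]
force: [0.4, 0.3, -3.9]
width: 0.151
gripper_force: 55.0
```

>>> {"api": "drive_tool", "payload": {
  "targets": [
    [0,0,0,0.0,0,-0.03,0.05],
    [0,0,0,0,0,-0.03,0.05]
  ]
}}

```text
clock: 5.8
position: [0.5598, -0.0293, 0.1044]
ee_rot: [0.158, 2.927, -0.019]
force: [-0.7, 0.5, -1.9]
width: 0.149
gripper_force: 55.0
```

```bash
python3 -c "
from h import *
home(0,.055,.0)"
```

```text
cmd [ 0.02  0.01 -0.  ] [-0.01  0.02  0.01] | pos [ 0.5598 -0.0293  0.1044] F [-0.7  0.5 -1.9] T [ 0.02  0.39 -0.02] w 0.149 55.00071823596954 clk 5.8
tcp off home (deck axes, mm) [ 0.3 54.1 -0.6] F deck [-1.1  0.5 -1.7]
```

>>> {"api": "drive_tool", "payload": {
  "targets": [
    [0,0,0,-0.015,-0.15,0.02,0.05],
    [0,0,0,-0.03,-0.3,0.02,0.05],
    [0,0,0,-0.045,-0.45,0.02,0.05],
    [0,0,0,-0.06,-0.6,0.02,0.05],
    [0,0,0,-0.075,-0.75,0.02,0.05]
  ]
}}

```text
clock: 6.3
position: [0.5565, -0.0601, 0.105]
ee_rot: [0.158, 2.927, -0.019]
force: [-0.3, -0.7, -4.2]
width: 0.151
gripper_force: 55.0
```

```bash
python3 -c "
from h import *
home(0,.006,.0)"
```

```text
cmd [0.02 0.   0.  ] [-0.06 -0.42 -0.  ] | pos [ 0.5565 -0.0601  0.105 ] F [-0.3 -0.7 -4.2] T [ 0.11  0.41 -0.01] w 0.151 54.99876379966736 clk 6.3
tcp off home (deck axes, mm) [ 0.4 23.1 -0.1] F deck [-1.1 -0.7 -4. ]
```

Smooth, edge about 69 mm. I'll check the shingles while sliding on.

>>> {"api": "drive_tool", "payload": {
  "targets": [
    [0,0,0,-0.015,-0.12,0,0.05],
    [0,0,0,-0.025,-0.24,0,0.05],
    [0,0,0,-0.04,-0.36,0,0.05],
    [0,0,0,-0.045,-0.42,0,0.05],
    [0,0,0,-0.045,-0.42,0,0.05]
  ]
}}

```text
clock: 6.8
position: [0.5548, -0.0765, 0.1051]
ee_rot: [0.158, 2.927, -0.019]
force: [-0.1, 0.1, -4.0]
width: 0.145
gripper_force: 55.0
```

```bash
python3 -c "
from h import *
home(0,.0,.0)
a=save('side','s2.png');b=save('top','t2.png')
c=[cv2.resize(p[:,:,::-1],None,fx=2.5,fy=2.5,interpolation=cv2.INTER_CUBIC) for p in (b['pixels'][120:270,270:430],a['pixels'][110:260,260:420])]
cv2.imwrite('pics/c4.png',np.clip(np.hstack(c)*1.4,0,255).astype(np.uint8))
"
```

```text
cmd [0.02 0.   0.  ] [-0.03 -0.16 -0.  ] | pos [ 0.5548 -0.0765  0.1051] F [-0.1  0.1 -4. ] T [0.13 0.38 0.01] w 0.145 54.99852955341339 clk 6.8
tcp off home (deck axes, mm) [ 0.5  6.6 -0. ] F deck [-1.   0.1 -3.9]
```

View pics/c4.png

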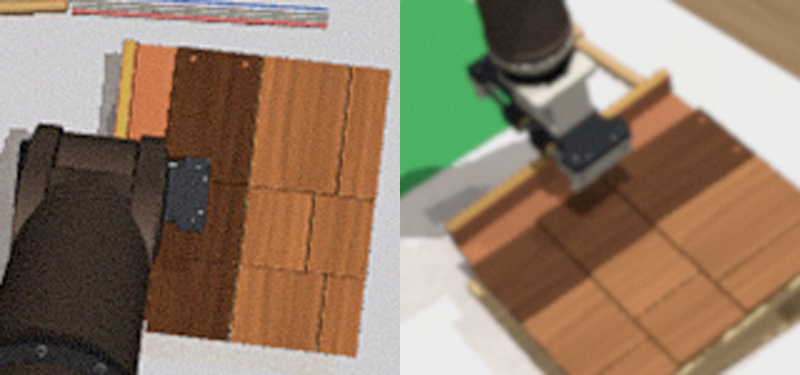

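The flange is under all three shingles: only the copper strip between kerb and shingle line shows, at (127–175, 45–130) in the top half. The shingles lie flat and the ends look level. I'll push gently until it meets the laths.

>>> {"api": "drive_tool", "payload": {
  "targets": [
    [0,0,0,-0.005,-0.04,0,0.05],
    [0,0,0,-0.01,-0.08,0,0.05],
    [0,0,0,-0.012,-0.12,0,0.05],
    [0,0,0,-0.012,-0.12,0,0.05]
  ]
}}

```text
clock: 7.3
position: [0.5549, -0.0803, 0.1053]
ee_rot: [0.158, 2.926, -0.018]
force: [1.2, 3.0, -3.0]
width: 0.146
gripper_force: 55.1
```

```bash
python3 -c "
from h import *
home(0,.0,.0)"
```

```text
cmd [ 0.01  0.02 -0.  ] [-0.03 -0.07 -0.01] | pos [ 0.5549 -0.0803  0.1053] F [ 1.2  3.  -3. ] T [ 1.04  0.08 -0.23] w 0.146 55.101478099823 clk 7.3
tcp off home (deck axes, mm) [1.1 2.8 0.1] F deck [ 0.2  3.1 -3.2]
```

>>> {"api": "drive_tool", "payload": {
  "targets": [
    [0,0,0,0,-0.03,0,0.05],
    [0,0,0,0,-0.05,0,0.05],
    [0,0,0,0,-0.05,0,0.05]
  ]
}}

```text
clock: 7.6
position: [0.5551, -0.0806, 0.1054]
ee_rot: [0.155, 2.926, -0.015]
force: [0.7, 9.4, -0.1]
width: 0.146
gripper_force: 55.2
```

```bash
python3 -c "
from h import *
home(0,.0,.0)"
```

```text
cmd [-0.01  0.02 -0.02] [-0.04 -0.06 -0.01] | pos [ 0.5551 -0.0806  0.1054] F [ 0.7  9.4 -0.1] T [ 2.15  0.01 -0.11] w 0.146 55.17259240150452 clk 7.6
tcp off home (deck axes, mm) [1.3 2.5 0.2] F deck [-0.4  9.5 -0. ]
```

>>> {"api": "drive_tool", "payload": {
  "targets": [
    [0,0,0,0,0.04,0,0.05],
    [0,0,0,0.01,0.04,-0.04,0.05],
    [0,0,0,0.015,0.04,-0.08,0.05],
    [0,0,0,0.02,0.04,-0.1,0.05],
    [0,0,0,0.02,0.04,-0.1,0.05]
  ]
}}

```text
clock: 8.1
position: [0.5551, -0.0801, 0.1045]
ee_rot: [0.157, 2.925, -0.016]
force: [-24.8, 10.3, 52.3]
width: 0.148
gripper_force: 55.1
```

```bash
python3 -c "
from h import *
home(0,.0,.0)"
```

```text
cmd [-0.01  0.03 -0.01] [-0.04 -0.07  0.01] | pos [ 0.5551 -0.0801  0.1045] F [-24.8  10.3  52.3] T [ 1.78  3.19 -0.07] w 0.148 55.102145075798035 clk 8.1
tcp off home (deck axes, mm) [ 1.1  3.1 -0.7] F deck [-14.3   7.6  56.6]
```

>>> {"api": "drive_tool", "payload": {
  "targets": [
    [0,0,0,-0.02,0,0.05,0.05],
    [0,0,0,-0.02,0,0.05,0.05],
    [0,0,0,-0.02,0,0.05,0.05]
  ]
}}

```text
clock: 8.4
position: [0.5552, -0.0805, 0.1046]
ee_rot: [0.157, 2.925, -0.017]
force: [-6.2, 6.6, 16.5]
width: 0.149
gripper_force: 55.1
```

```bash
python3 -c "
from h import *
home(0,.0,.0)
a=save('side','s3.png');b=save('top','t3.png')
c=[cv2.resize(p[:,:,::-1],None,fx=2.5,fy=2.5,interpolation=cv2.INTER_CUBIC) for p in (b['pixels'][120:270,270:430],a['pixels'][110:260,260:420])]
cv2.imwrite('pics/c5.png',np.clip(np.hstack(c)*1.4,0,255).astype(np.uint8))
"
```

```text
cmd [ 0.01  0.03 -0.01] [-0.04 -0.06  0.01] | pos [ 0.5552 -0.0805  0.1046] F [-6.2  6.6 16.5] T [ 1.34  0.92 -0.22] w 0.149 55.09531080722809 clk 8.4
tcp off home (deck axes, mm) [ 1.3  2.7 -0.6] F deck [-3.2  5.9 17.6]
```

View pics/c5.png

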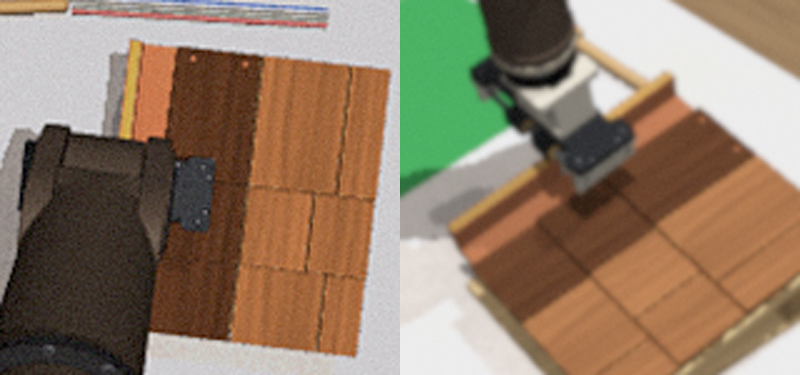

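The flashing is home: kerb flush at the deck edge (top half, end at 132–142,40; side half, (450,230)–(672,75)), and the shingles are flat. A quick numeric check of both kerb ends comes before handing in.

```bash
python3 - <<'E'
from h import *
b=load("t3.png");a=load("s3.png")
T=(270+131/2.5-.3,120+40/2.5-.3); Sa=(260+50/2.5-.3,110+230/2.5-.3); Sb=(260+270/2.5-.3,110+73/2.5-.3)
n=FR().as_matrix()[:,2]
for im,p in((b,T),(a,Sa),(a,Sb)):
    o,d=ray(im,*p); X=o+d*(((DE+n*.034-o)@n)/(d@n)); print((FR().inv().apply(X-DE)*1000+[0,140,0]).round(1))
E
```

```text
[149.6 138.7  34. ]
[-147.3  134.7   34. ]
[151.9 132.4  34. ]
```

>>> {"api": "drive_tool", "payload": {
  "targets": [
    [0,0,0,0,0,0,0.05],
    [0,0,0,0,0,0,0.05]
  ]
}}

```text
clock: 8.7
position: [0.5552, -0.0805, 0.1046]
ee_rot: [0.157, 2.925, -0.017]
force: [-6.9, 6.2, 17.1]
width: 0.146
gripper_force: 55.1
```

```bash
python3 -c "
from cell import arm
print(arm.sign_off())"
```

```text
the job is handed in; nothing more can be done
None
```

I handed the job in at about 8.7 s: the flashing is under all three shingles, stopped against the lath ends and level with the deck ends to about 2 mm by camera, still gripped and pressed down with about 17 N; no shingle lift was visible, and the hand-in gave no pass/fail result.

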